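# Pack the assembly kit into its fitted nests

### The job

Pack the assembly kit for the next bench: put the long wooden block, the squarish wooden block, the small spanner and the tall round tin each into the nest made for its shape and size, lying or standing flat on the nest's floor inside its rim or cleats. The long block is still held in the clamping fixture, so flip the toggle clamp's upright handle right back over centre to free it, and leave the clamp open.

Things in the scene. Friction and masses are not known exactly. Their poses are not given: they have to be found in the camera images.
- long_block_mid (a point): Centre of the long plain wooden block, loose, 50 (x) x 85 (y) x 20 mm (z). It starts flat in the clamping fixture on a 12 mm board under the clamp's arm, its y axis along the fixture's x. Cleats 9 mm high stand about 4 mm off its four corners and its end away from the clamp; the middle 55 mm of its long sides is free for fingers. Lift it straight up 30 mm before moving it sideways.
- square_block_mid (a point): Centre of the squarish, thicker wooden block, loose, 45 (x) x 50 (y) x 28 mm (z), lying flat on the table.
- spanner_mid (a point): Centre of the small dark combination spanner, loose, lying flat on the table; 32 (x) x 105 (y) x 9 mm (z) overall. Its shank, 14 mm wide in x and 50 mm long, lies along y through this centre, from 2 to 8 mm above the table: grasp it across x. The open-jaw end is at -y, the ring at +y.
- tin_mid (a point): Centre of the tall round tin with a closed lid, loose, upright on the table; 46 mm in diameter, 50 mm high. Grip it round its upper half.
- nest_long: Plywood nest for the long block: rectangular pocket 62 (x) x 97 mm (y), its floor 6 mm above the origin, with corner cleats 6 mm thick, 8 mm above the floor; the middle of the long sides is open for fingers (they cover 18 mm of each end of the long sides). Does not move. Origin: centre of the underside, on the table; z up. Either way round will do.
- nest_square: Plywood nest for the squarish block: pocket 57 (x) x 62 mm (y), its floor 6 mm above the origin, with corner cleats 6 mm thick, 8 mm above the floor, that cover 10 mm of each end of the y sides and 12 mm of the x sides. Does not move. Origin: centre of the underside, on the table; z up. Block x along nest x, either way round.
- nest_spanner: Plywood nest for the spanner, with a dark spanner-like silhouette on its floor: long narrow pocket 46 (x) x 119 mm (y), its floor 6 mm above the origin, with corner cleats 6 mm thick, 8 mm above the floor; the middle of the long sides is open for fingers (they cover 20 mm of each end of the long sides). Does not move. Origin: centre of the underside, on the table; z up. Spanner along y, either way round.
- nest_tin: Round wooden dish for the tin: inside diameter 62 mm, outside 74 mm, floor 6 mm above the origin, rim 6 mm above the floor. Does not move. Origin: centre of the underside, on the table; z up. 
- clamp_hinge (a point): Toggle clamp's hinge point, 50 mm above the table, on the fixed clamping fixture (plywood board 190 x 90 mm). x: level, from block to clamp; y: hinge axis; z up. Block centre at x = -105 mm. Lever: hold-down arm 90 mm long, 12 mm thick, toward -x; handle straight up with a red grip, 16 mm in diameter, 34 to 100 mm from the hinge. Steel cheeks reach 6 mm above the hinge.
- clamp (a joint): Toggle clamp lever: 0 = clamped, handle upright, arm level on the block. It grows as the handle's top swings toward +x of clamp_hinge and then down, while the arm lifts off the block; end stop 1.75 rad, handle a little below level. 1 to 2 N on the grip moves it; past about 0.8 rad it falls open by its own weight.
Things that resemble listed ones, but are neither listed nor needed, are in the scene too. Of the things that look like the part that bears tin_mid, the middle-sized one is meant.

How it is judged:
By the outcome, as a careful person would: the job done as asked, in the order asked, and still so for the second after the job is handed in, with the robot touching nothing.
It also fails if it takes over 141 s, if anything falls off the work surface, if the arm or the gripper's body presses on something with over 40 N, if the wrist force passes 120 N, or if a joint passes its speed limit or range.

### The arm

A 6-joint arm with a two-finger parallel gripper is mounted at the origin on a cart in front of the work surface, level with it; the furniture and walls round the work are solid. World frame = base frame: x ahead of the robot, y to its left, z up, the work surface at z = 0. Lengths are in m, angles in degrees, forces in N, time in s.
With the tool pointing down it reaches from about 0.35 to 0.875 m from the base axis. Payload 4.2 kg.
Tool frame: the origin (TCP) lies midway between the tips of the shut fingers; the grasp point (between the pads) lies 19 mm behind it; z points along the fingers, y is the line along which they close (so a half turn about z gives the same grasp; the last joint's range is limited). The gripper opens to 87 mm and grips with 3 to 60 N. Pads are 19 mm wide; open, the fingers measure 117 mm over their backs; the gripper's body (75 mm by 190 mm) begins 51 mm behind the grasp point.
Start: joints at [-61.272, 22.042, 0.453, 0, -68.411, -14.817], TCP at [0.15, -0.607, 0.223] pointing down, gripper open.
Joint ranges: [-179.83, 179.83], [-69.29, 118.12], [-61.27, 80.66], [-181.25, 117.63], [-171.15, -9.14], [-177.46, 177.46]. Speed limits (degrees/s): [159.86, 159.86, 180, 180, 180, 180].

### API

Orientations are given as [roll, pitch, yaw] about the fixed x, y, z axes, in that order (R = Rz(yaw) Ry(pitch) Rx(roll)).
In Python, from workcell import env gives the robot as it stands. The module is installed in compiled form; this text tells all that it offers. Calls block until the motion is done:
- env.goto(position, orientation): joint-space move of the TCP to a pose.
- env.move_straight(position, rotation=None, rate=0.15, force_limit=None): straight line of the TCP; rotation=None keeps the orientation; rate is the mean speed in m/s. With force_limit (N) it stops when the force on the tool has changed by that much, and returns True; else False.
- env.set_joints(angles): joint-space move.
- env.gripper_to(opening, grasp_force=None): opening from 0.0 (shut) to 1.0 (fully open); grasp_force is the grip in N (None keeps the last); returns when the fingers have stopped.
- env.dwell(seconds).
- env.inverse_kinematics(position, orientation): joint angles nearest the present ones, or None.
- env.read_state(): the state.
- env.grab_frame(name): name is "scene" or "top" or "wrist"; returns a dict with "image" (420x560x3 uint8, blue, green, red), "fx", "fy", "cx", "cy" (pixels), "position" and "orientation" of the camera in the world. Camera axes: x right, y up, looking along -z (the intrinsics and any distortion apply to the point x, -y, -z); pixel columns grow to the right and rows downward; lengths in m; the calibration is good to about 2 mm. A picture is of the moment at which its call begins. There is no depth.
A pose or a line that the arm cannot do raises env.Unreachable and nothing moves.
- env.close_job(): hands the job in; it is judged then, once.
Trained networks look in a picture, given as the dict that the camera call returned (one of the last four; its "shot" number tells which), for a name from the list of things; names that differ only in an ending like _2 or _b are one class to them, and where a whole thing is asked for, a point or a joint stands for the part that bears it (a point fixed in the world has none). Each returns a list of dicts, best first, with "score" (0 to 1); they miss things now and then, are a little off and sometimes report something else, mostly with a low value. They report only what shows in the picture. A call takes as long as a camera call. They do not tell look-alikes from the thing itself.
- env.search_frame(picture, thing): "xyz" ([x, y, z] in m, in world coordinates, good to about 4 mm: the middle of the surface that is visible of it).
- env.trace(picture, thing): "mask" (420x560 bool, what is visible of it).
The state is a dict: "clock": time; "joint_positions": joint angles; "qvel": joint speeds; "joint_torque": joint torques, N m; "position": TCP position; "tool_rot": TCP orientation; "force": force on the tool from outside, world axes, zero at the start; "wrist_torque": the same for the moment, N m; "opening": opening from 0.0 (shut) to 1.0 (fully open); "finger_force": force on a finger pad.
Only numpy, scipy, OpenCV 4.12 (cv2) and the standard library are available. Lean on these libraries where they do the work, as an engineer would, in place of code of your own. Each camera call takes 0.05 s, during which the arm holds its last target. There are 200 camera calls.

## Working session

There is one attempt and no reset: what is moved stays moved. The work goes in short steps, each a Python script; the robot and the scene stay as the last script left them, time stands still between calls to the robot, and variables do not carry over. Pictures are saved under pics/ and viewed, at most 14 in all, crops included, and the job is handed in when it is done.

```bash
mkdir -p pics
cat > h.py <<'E'
from workcell import env
import numpy as np, cv2
from scipy.spatial.transform import Rotation as R
def proj(c,P):
    q=(np.atleast_2d(P)-c["position"])@CR(c)
    return np.c_[c["cx"]+c["fx"]*q[:,0]/-q[:,2], c["cy"]+c["fy"]*-q[:,1]/-q[:,2]]
def CR(c):
    return R.from_euler('xyz',c["orientation"],degrees=True).as_matrix()
def back(c,uv,z):
    uv=np.atleast_2d(uv).astype(float)
    d=np.c_[(uv[:,0]-c["cx"])/c["fx"],-(uv[:,1]-c["cy"])/c["fy"],-np.ones(len(uv))]@CR(c).T
    p=np.array(c["position"]); return p+d*((z-p[2])/d[:,2])[:,None]
E
python3 - <<'E'
from h import *
for n in("top","scene"):
    c=env.grab_frame(n); cv2.imwrite(f"pics/{n}0.png",c["image"])
    print(n,{k:v for k,v in c.items() if k!="image"})
    for t in["long_block_mid","square_block_mid","spanner_mid","tin_mid","nest_long","nest_square","nest_spanner","nest_tin","clamp_hinge","clamp"]:
        try:
            print(t,[(round(d["score"],2),np.round(d["xyz"],3).tolist(),np.round(proj(c,d["xyz"])[0]).tolist()) for d in env.search_frame(c,t)])
        except Exception as e: print(t,e)
E
```

```text
top {'fx': 510.3147386623261, 'fy': 510.3147386623261, 'cx': 286.06304693677805, 'cy': 210.55042595862741, 'position': array([ 0.26199991, -0.06166074,  1.66040889]), 'orientation': array([  8.86124216,  -0.31618714, -90.09273242]), 'shot': 1}
long_block_mid [(0.56, [0.456, -0.167, 0.036], [316.0, 229.0])]
square_block_mid [(0.61, [0.343, 0.32, 0.025], [163.0, 265.0])]
spanner_mid [(0.54, [0.645, 0.115, 0.007], [230.0, 173.0])]
tin_mid [(0.75, [0.359, 0.098, 0.066], [232.0, 259.0]), (0.67, [0.385, 0.219, 0.05], [194.0, 251.0]), (0.6, [0.342, 0.324, 0.03], [162.0, 265.0]), (0.53, [0.413, -0.316, 0.006], [361.0, 243.0]), (0.35, [0.501, -0.434, 0.009], [397.0, 216.0])]
nest_long [(0.65, [0.588, -0.319, 0.002], [361.0, 190.0])]
nest_square [(0.58, [0.502, -0.434, 0.006], [397.0, 216.0]), (0.32, [0.414, -0.317, 0.006], [362.0, 243.0])]
nest_spanner [(0.88, [0.412, -0.316, 0.007], [361.0, 243.0])]
nest_tin [(0.82, [0.65, 0.241, 0.009], [192.0, 172.0])]
clamp_hinge [(0.77, [0.521, -0.159, 0.014], [313.0, 210.0])]
clamp [(0.18, [0.585, -0.317, 0.006], [360.0, 191.0])]
scene {'fx': 392.301259
[... 207 characters left out ...]
7]), 'shot': 2}
long_block_mid [(0.7, [0.452, -0.152, 0.033], [313.0, 216.0])]
square_block_mid [(0.75, [0.34, 0.331, 0.032], [218.0, 361.0])]
spanner_mid [(0.58, [0.639, 0.121, 0.006], [202.0, 246.0])]
tin_mid [(0.86, [0.349, 0.11, 0.065], [281.0, 285.0]), (0.61, [0.375, 0.23, 0.047], [239.0, 316.0]), (0.54, [0.432, 0.3, 0.033], [201.0, 326.0])]
nest_long [(0.56, [0.584, -0.32, 0.006], [311.0, 178.0])]
nest_square [(0.73, [0.493, -0.43, 0.005], [352.0, 173.0])]
nest_spanner [(0.95, [0.408, -0.311, 0.006], [354.0, 202.0])]
nest_tin [(0.97, [0.658, 0.241, 0.007], [164.0, 268.0])]
clamp_hinge [(0.72, [0.53, -0.138, 0.015], [289.0, 212.0])]
clamp [(0.72, [0.561, -0.149, 0.058], [284.0, 195.0])]
```

View pics/top0.png

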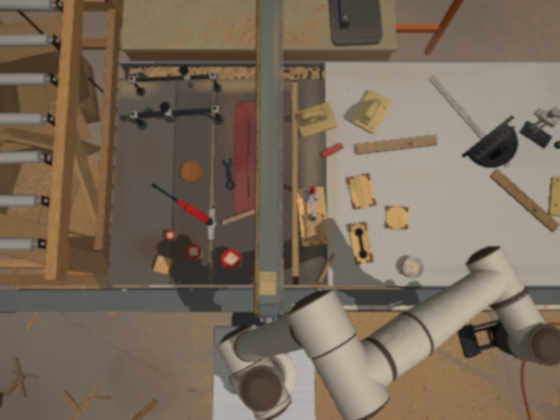

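View pics/scene0.png

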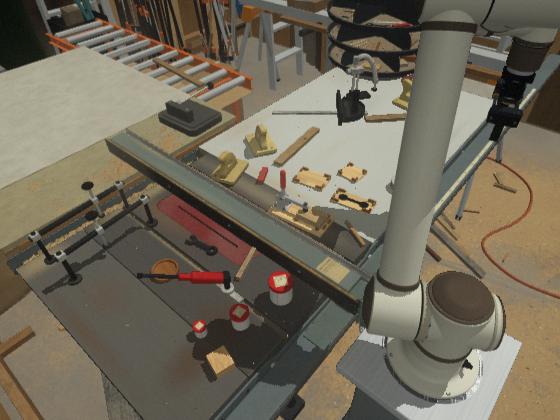

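Run:
```python
from h import *
t=env.grab_frame("top"); s=env.grab_frame("scene")
for z in(0,.05,.1,.15,.2,.3): print(z,"patch",back(t,(267,283),z)[0][:2].round(3),back(s,(333,268),z)[0][:2].round(3),"edges",back(t,(257,200),z)[0][1].round(3),back(t,(282,200),z)[0][1].round(3),"thin",back(t,(295,200),z)[0][1].round(3))
a=cv2.resize(t["image"][60:290,130:330],None,fx=3,fy=2.6*1.0,interpolation=cv2.INTER_CUBIC)
cv2.imwrite("pics/topc.png",cv2.resize(t["image"][80:280,120:330],None,fx=3,fy=3,interpolation=cv2.INTER_CUBIC)[:600])
cv2.imwrite("pics/scenec.png",cv2.resize(s["image"][150:390,130:390],None,fx=2.5,fy=2.5,interpolation=cv2.INTER_CUBIC)[:600])
```

```text
0 patch [ 0.285 -0.009] [ 0.308 -0.056] edges 0.025 -0.058 thin -0.101
0.05 patch [ 0.284 -0.011] [ 0.288 -0.022] edges 0.022 -0.058 thin -0.1
0.1 patch [ 0.283 -0.013] [0.268 0.012] edges 0.019 -0.058 thin -0.098
0.15 patch [ 0.283 -0.014] [0.248 0.046] edges 0.017 -0.058 thin -0.097
0.2 patch [ 0.282 -0.016] [0.229 0.081] edges 0.014 -0.058 thin -0.096
0.3 patch [ 0.281 -0.019] [0.189 0.149] edges 0.009 -0.059 thin -0.094
```

View pics/scenec.png

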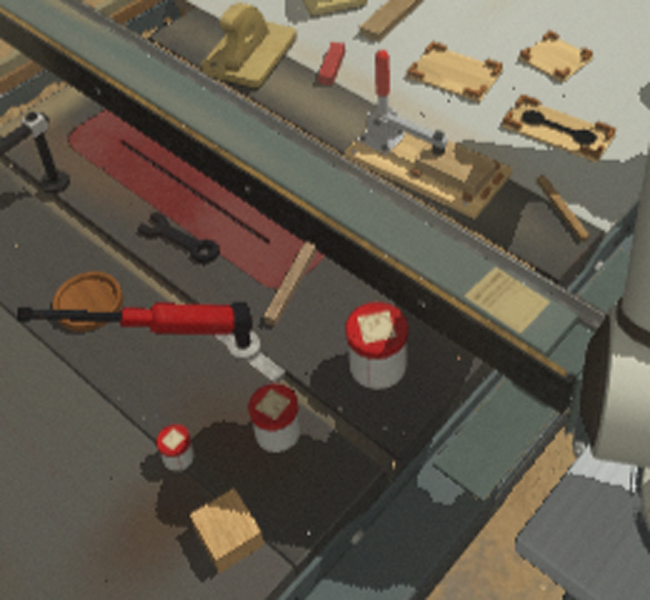

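```bash
cat >> h.py <<'E'
T=["long_block_mid","square_block_mid","spanner_mid","tin_mid","nest_long","nest_square","nest_spanner","nest_tin","clamp_hinge","clamp"]
def look(name,things=T,cam="wrist"):
    c=env.grab_frame(cam); cv2.imwrite(f"pics/{name}.png",c["image"])
    np.save(f"pics/{name}.npy",{k:v for k,v in c.items() if k!="image"},allow_pickle=True)
    for t in things:
        print(t,[(round(d["score"],2),np.round(d["xyz"],3).tolist(),np.round(proj(c,d["xyz"])[0]).tolist()) for d in env.search_frame(c,t)])
    return c
def load(name): return np.load(f"pics/{name}.npy",allow_pickle=True).item()
E
python3 - <<'E'
from h import *
s=env.read_state(); print(s["tool_rot"],s["clock"])
env.goto([0.45,-0.25,0.36],[180,0,90]); print(env.read_state()["joint_positions"])
c=look("w1"); print(c["position"],c["orientation"],c["fx"]); print(env.read_state()["clock"])
E
```

```text
[-1.79996792e+02  1.28865930e-03 -1.66086982e+02] 1.2
[-1.09998057e+01  7.23856728e+00 -2.11661095e-01  5.56854588e-04
 -8.25681008e+01 -1.69014667e+02]
long_block_mid [(0.98, [0.463, -0.162, 0.035], [291.0, 109.0])]
square_block_mid []
spanner_mid []
tin_mid []
nest_long [(0.58, [0.582, -0.318, 0.004], [356.0, 201.0])]
nest_square [(0.7, [0.498, -0.432, 0.005], [308.0, 260.0])]
nest_spanner [(0.57, [0.417, -0.311, 0.003], [264.0, 197.0])]
nest_tin []
clamp_hinge [(0.7, [0.532, -0.156, 0.012], [333.0, 106.0]), (0.41, [0.582, -0.318, 0.009], [357.0, 202.0])]
clamp []
[ 0.44940921 -0.17260472  0.52178837] [-16.66212885  -0.03610556   0.020134  ] 300.88925978373396
4.0417
```

View pics/w1.png

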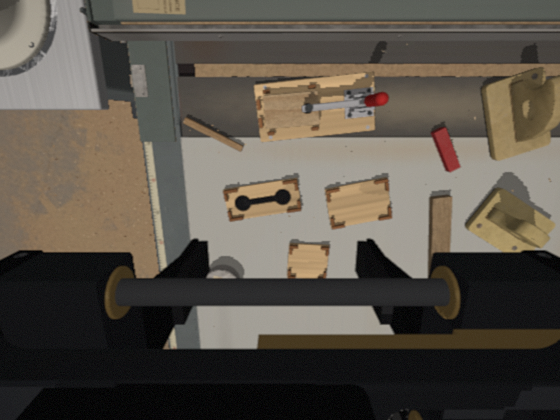

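```bash
cat >> h.py <<'E'
def rect(c,t,z,i=0):
    r=env.trace(c,t); out=[]
    for d in r[:2]:
        m=d["mask"].astype(np.uint8); m=cv2.morphologyEx(m,cv2.MORPH_OPEN,np.ones((3,3)))
        p=np.argwhere(m)[:,::-1]
        if len(p)<20: continue
        P=back(c,p,z)[:,:2]; (cx,cy),(w,h),a=cv2.minAreaRect((P*1000).astype(np.float32))
        if w<h: w,h,a=h,w,a+90
        out.append((round(d["score"],2),round(cx),round(cy),round(w),round(h),round((a+90)%180-90,1)))
    print(t,"z",z,"(cx,cy,long,short,yaw_long)",out); return out
E
python3 - <<'E'
from h import *
c=env.grab_frame("wrist")
for z in(0,.04,.06,.08,.1): print(z,proj(c,[0.45,-0.058,z]).round(1),proj(c,[0.45,-0.1,z]).round(1))
rect(c,"clamp_hinge",.012);rect(c,"long_block_mid",.032);rect(c,"nest_long",.006);rect(c,"nest_square",.006);rect(c,"nest_spanner",.006);rect(c,"clamp",.1)
# red grip pixels
hsv=cv2.cvtColor(c["image"],cv2.COLOR_BGR2HSV); m=((hsv[...,0]<8)|(hsv[...,0]>172))&(hsv[...,1]>150)&(hsv[...,2]>60)
n,l,st,ce=cv2.connectedComponentsWithStats(m.astype(np.uint8)); print(st[1:],ce[1:])
cv2.imwrite("pics/w1f.png",cv2.resize(c["image"][10:150,240:400],None,fx=4.2,fy=4.2,interpolation=cv2.INTER_CUBIC))
E
```

```text
0 [[282.1  39.4]] [[282.   68.9]]
0.04 [[282.1  32.5]] [[282.1  64.8]]
0.06 [[282.1  28.6]] [[282.1  62.4]]
0.08 [[282.1  24.3]] [[282.1  59.8]]
0.1 [[282.1  19.6]] [[282.1  57. ]]
clamp_hinge z 0.012 (cx,cy,long,short,yaw_long) [(0.57, 513, -158, 211, 90, 5.9)]
long_block_mid z 0.032 (cx,cy,long,short,yaw_long) [(0.74, 463, -163, 85, 50, 5.1)]
nest_long z 0.006 (cx,cy,long,short,yaw_long) [(0.56, 585, -321, 113, 80, 11.4), (0.52, 463, -163, 91, 55, 5.1)]
nest_square z 0.006 (cx,cy,long,short,yaw_long) [(0.85, 498, -433, 75, 71, -2.4)]
nest_spanner z 0.006 (cx,cy,long,short,yaw_long) [(0.9, 413, -315, 134, 64, 8.3), (0.41, 464, -163, 91, 54, 4.7)]
clamp z 0.1 (cx,cy,long,short,yaw_long) [(0.83, 532, -155, 114, 19, 5.7)]
[[364  92  24  15 252]
 [431 128  28  43 585]] [[376.25        99.46428571]
 [444.93504274 148.63589744]]
```

View pics/w1f.png

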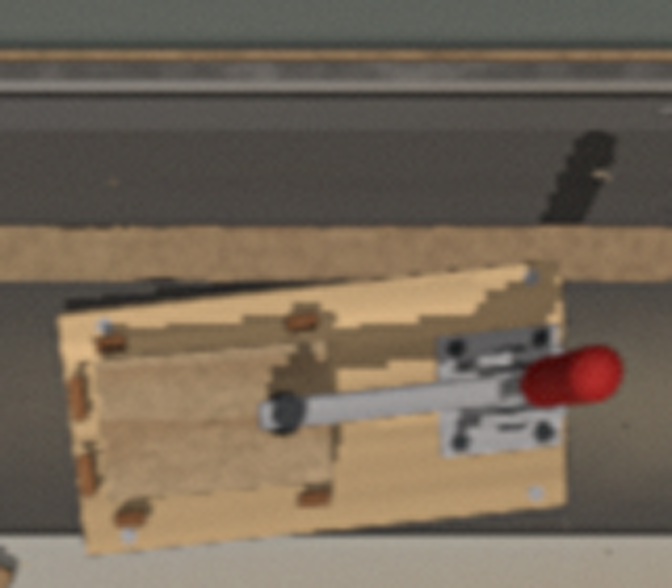

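Run:
```python
from h import *
c=load("w1"); print("griptop",back(c,(382,98.6),.15),"grip",back(c,(376,99),.117))
y=np.radians(5.3); u=np.array([np.cos(y),np.sin(y),0]); B=np.array([.463,-.163,0]); H=B+.105*u+[0,0,.05]; print(H)
pt=lambda dx,dz: H+dx*u+[0,0,dz]
O=[180,0,-174.7]
env.gripper_to(0.0)
env.goto(pt(-.06,.17),O); env.move_straight(pt(-.06,.075))
for dx,dz in [(.0,.075),(.045,.06),(.075,.04)]: print(env.move_straight(pt(dx,dz),rate=.08,force_limit=15),env.read_state()["force"].round(1))
env.dwell(.5); env.move_straight(pt(.075,.2)); env.gripper_to(1.0)
env.goto([.40,-.16,.30],O)
c=look("w2",["long_block_mid","clamp"]); rect(c,"long_block_mid",.032); print(env.read_state()["clock"])
```

```text
griptop [[ 0.56615336 -0.15276656  0.15      ]] grip [[ 0.56894601 -0.15148717  0.117     ]]
[ 0.56755109 -0.15330109  0.05      ]
False [0.  0.5 0.3]
False [-0.1 -0.4 -0.7]
False [-0.5 -0.4 -0.1]
long_block_mid [(0.73, [0.461, -0.161, 0.036], [278.0, 213.0])]
clamp [(0.75, [0.572, -0.155, 0.142], [274.0, 324.0])]
long_block_mid z 0.032 (cx,cy,long,short,yaw_long) [(0.67, 462, -163, 89, 51, 5.6)]
14.6667
```

View pics/w2.png

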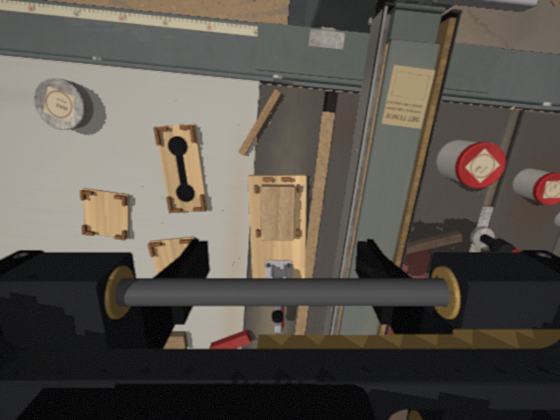

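```bash
cat >> h.py <<'E'
def pick(x,y,z,yaw,pre=1.0,f=25,lift=.2,hi=.15,wid=None):
    O=[180,0,yaw]
    env.gripper_to(pre); env.goto([x,y,hi],O); print("down hit",env.move_straight([x,y,z],rate=.12,force_limit=12),env.read_state()["position"].round(4))
    env.gripper_to(0.0,f); s=env.read_state(); print("grip",round(s["opening"],3),s["finger_force"])
    env.move_straight([x,y,lift],rate=.15); s=env.read_state(); print("lifted",round(s["opening"],3),s["finger_force"])
def place(x,y,z,yaw,op=.8,hi=.2):
    O=[180,0,yaw]; env.goto([x,y,hi],O); env.move_straight([x,y,z+.03],rate=.15)
    h=env.move_straight([x,y,z],rate=.05,force_limit=6); s=env.read_state(); print("placed hit",h,s["position"].round(4),s["force"].round(1))
    env.gripper_to(op); env.move_straight([x,y,.2],rate=.2)
E
python3 - <<'E'
from h import *
pick(.462,-.163,.016,-174.6)
env.goto([.51,-.33,.30],[180,0,-169])
c=look("w3",["nest_long","nest_square","nest_spanner"])
for t in("nest_long","nest_square","nest_spanner"): rect(c,t,.006)
print(env.read_state()["clock"])
E
```

```text
down hit False [ 0.4627 -0.163   0.0167]
grip 0.575 24.999911785125732
lifted 0.572 24.999715983867645
nest_long [(0.81, [0.534, -0.33, 0.004], [279.0, 186.0])]
nest_square [(0.82, [0.502, -0.435, 0.007], [213.0, 153.0])]
nest_spanner [(0.72, [0.414, -0.313, 0.003], [306.0, 108.0])]
nest_long z 0.006 (cx,cy,long,short,yaw_long) [(0.68, 534, -333, 71, 6, -79.0)]
nest_square z 0.006 (cx,cy,long,short,yaw_long) [(0.59, 498, -436, 78, 74, -2.8)]
nest_spanner z 0.006 (cx,cy,long,short,yaw_long) [(0.85, 414, -315, 133, 59, 9.2)]
20.1
```

View pics/w3.png

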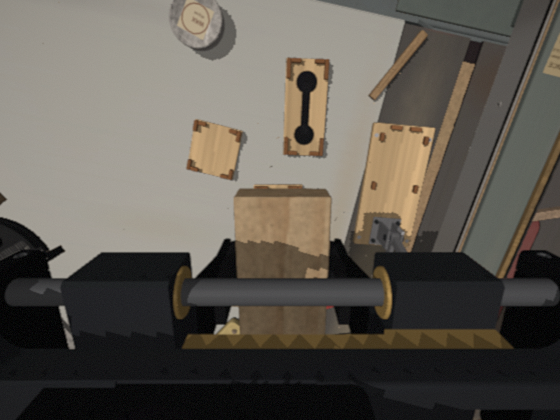

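Run:
```python
from h import *
place(.585,-.3215,.010,-168.8)
env.goto([.52,-.33,.30],[180,0,-168.8])
c=look("w4",["long_block_mid","nest_square"]); rect(c,"long_block_mid",.026)
env.gripper_to(1.0); env.goto([.40,.18,.34],[180,0,90])
c=look("w5",["square_block_mid","tin_mid","spanner_mid","nest_tin"])
rect(c,"square_block_mid",.028);rect(c,"spanner_mid",.006);rect(c,"tin_mid",.05);rect(c,"nest_tin",.012)
print(env.read_state()["clock"])
cv2.imwrite("pics/w45.png",np.hstack([cv2.resize(cv2.imread("pics/w4.png")[:300],(400,214)),cv2.resize(c["image"][:300],(400,214))]))
```

```text
placed hit True [ 0.5842 -0.3212  0.0099] [-0.8 -0.9  3.3]
long_block_mid [(0.83, [0.583, -0.324, 0.025], [278.0, 214.0])]
nest_square [(0.84, [0.502, -0.435, 0.007], [215.0, 145.0])]
long_block_mid z 0.026 (cx,cy,long,short,yaw_long) [(0.62, 584, -323, 87, 51, 10.3)]
square_block_mid [(0.62, [0.342, 0.324, 0.028], [242.0, 68.0])]
tin_mid [(0.86, [0.439, 0.3, 0.032], [309.0, 86.0]), (0.84, [0.364, 0.109, 0.064], [258.0, 217.0]), (0.83, [0.38, 0.223, 0.049], [269.0, 141.0])]
spanner_mid [(0.69, [0.647, 0.121, 0.008], [427.0, 200.0])]
nest_tin [(0.55, [0.651, 0.244, 0.004], [439.0, 125.0])]
square_block_mid z 0.028 (cx,cy,long,short,yaw_long) [(0.56, 344, 321, 54, 47, -14.6)]
spanner_mid z 0.006 (cx,cy,long,short,yaw_long) [(0.98, 643, 118, 102, 33, 8.1)]
tin_mid z 0.05 (cx,cy,long,short,yaw_long) [(0.87, 437, 298, 29, 28, -90.0), (0.67, 359, 101, 76, 62, 87.5)]
nest_tin z 0.012 (cx,cy,long,short,yaw_long) [(0.83, 650, 242, 76, 74, 34.8)]
28.95
```

View pics/w4.png

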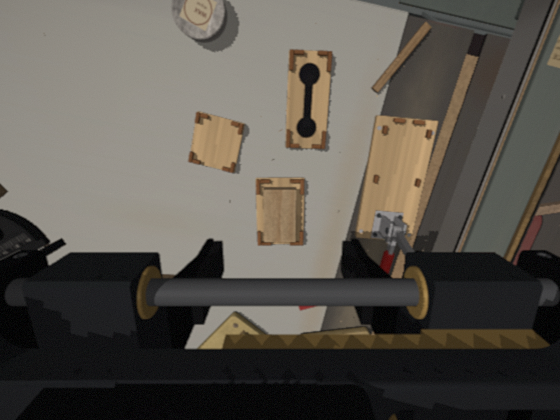

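View pics/w5.png

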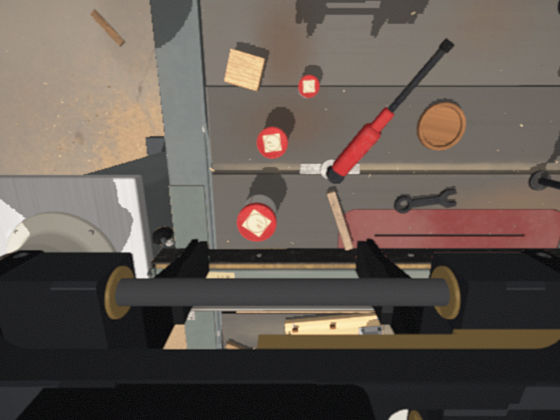

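Run:
```python
from h import *
env.goto([.36,.24,.25],[180,0,90])
c=look("w6",["square_block_mid","tin_mid"])
rect(c,"square_block_mid",.028)
for m in env.trace(c,"tin_mid")[:3]:
    u=np.argwhere(m["mask"])[:,::-1]; print(u.min(0),u.max(0))
# top-face rect of the block by brightness in mask; lid circles
r=env.trace(c,"square_block_mid")[0]["mask"]
cv2.imwrite("pics/w6c.png",cv2.resize(c["image"][0:270,120:450],None,fx=2.2,fy=2.2,interpolation=cv2.INTER_CUBIC))
print(env.read_state()["clock"])
```

```text
square_block_mid [(0.76, [0.344, 0.327, 0.029], [269.0, 108.0])]
tin_mid [(0.91, [0.385, 0.226, 0.048], [301.0, 193.0]), (0.77, [0.439, 0.299, 0.035], [346.0, 133.0]), (0.75, [0.359, 0.129, 0.044], [281.0, 262.0])]
square_block_mid z 0.028 (cx,cy,long,short,yaw_long) [(0.86, 344, 322, 51, 45, -15.0)]
[282 174] [319 215]
[329 119] [357 144]
29.7833
```

View pics/w6c.png

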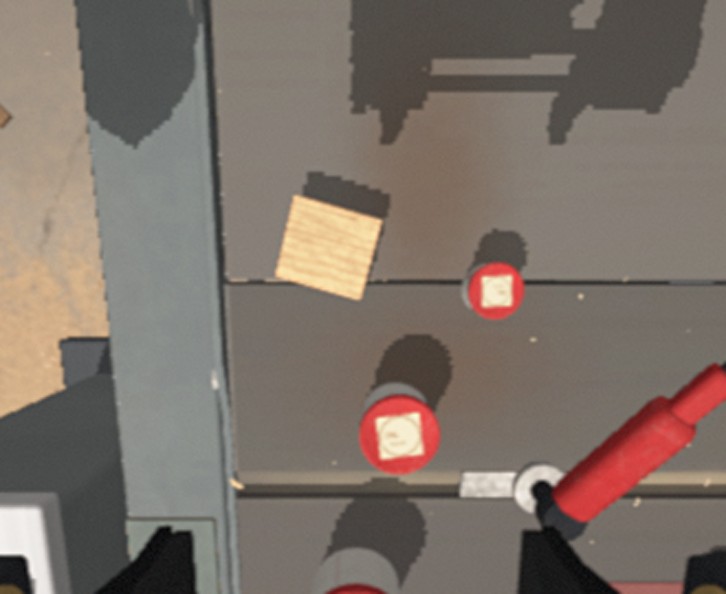

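Run:
```python
from h import *
c=load("w6"); print("tin",back(c,(302,197.5),.05), "dia",back(c,[(283.5,197),(319.5,197)],.05)[:,0])
pick(.344,.322,.011,165,f=25,lift=.22)
place(.499,-.434,.0165,177.2,hi=.22)
env.goto([.435,-.40,.30],[180,0,180])
c=look("w7",["square_block_mid","nest_spanner"]); rect(c,"square_block_mid",.034); rect(c,"nest_spanner",.006)
env.gripper_to(1.0)
env.goto([.60,.07,.25],[180,0,90])
c=look("w8",["spanner_mid","nest_tin"]); rect(c,"spanner_mid",.006); rect(c,"nest_tin",.012)
print(env.read_state()["clock"])
a=cv2.imread("pics/w7.png")[:290,150:430]; b=c["image"][:290,150:560]
cv2.imwrite("pics/w78.png",cv2.resize(np.hstack([a,b]),None,fx=1.15,fy=1.15))
```

```text
tin [[0.38587834 0.22101523 0.05      ]] dia [0.36278284 0.40770566]
down hit False [0.3443 0.3225 0.0116]
grip 0.519 25.00009775161743
lifted 0.516 24.999906420707703
placed hit True [ 0.4983 -0.4335  0.0169] [-0.6  0.3  3. ]
square_block_mid [(0.59, [0.493, -0.429, 0.036], [263.0, 212.0])]
nest_spanner [(0.83, [0.415, -0.315, 0.004], [339.0, 157.0])]
square_block_mid z 0.034 (cx,cy,long,short,yaw_long) [(0.58, 496, -436, 56, 46, -3.5)]
nest_spanner z 0.006 (cx,cy,long,short,yaw_long) [(0.81, 415, -316, 135, 63, 9.0)]
spanner_mid [(0.86, [0.648, 0.122, 0.007], [318.0, 137.0])]
nest_tin [(0.88, [0.652, 0.246, 0.004], [325.0, 31.0])]
spanner_mid z 0.006 (cx,cy,long,short,yaw_long) [(0.75, 644, 118, 103, 31, 7.8)]
nest_tin z 0.012 (cx,cy,long,short,yaw_long) [(0.73, 652, 240, 73, 72, 0.0)]
49.1833
```

View pics/w78.png

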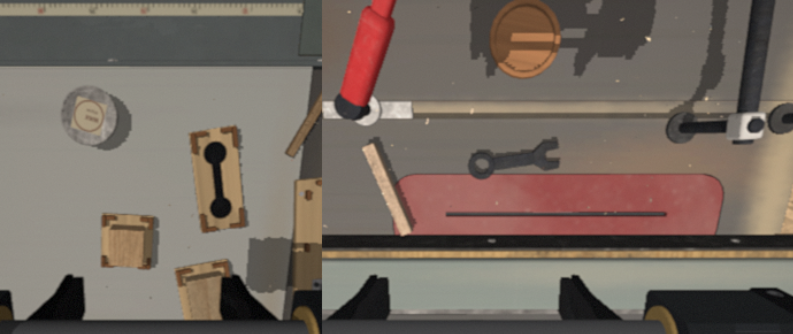

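Run:
```python
from h import *
rows={}
for n,col,a,b in(("w5",230,242,276),("w8",300,196,236)):
    im=cv2.imread(f"pics/{n}.png"); print(n,[(r,im[r,col-3:col+4].mean(0).astype(int).tolist()) for r in range(a,b)])
```

```text
w5 [(242, [105, 115, 122]), (243, [102, 109, 115]), (244, [103, 110, 116]), (245, [103, 110, 116]), (246, [104, 111, 118]), (247, [105, 113, 119]), (248, [95, 102, 108]), (249, [48, 52, 55]), (250, [22, 22, 23]), (251, [23, 25, 25]), (252, [26, 27, 29]), (253, [26, 28, 28]), (254, [26, 27, 29]), (255, [25, 24, 26]), (256, [25, 26, 27]), (257, [24, 24, 25]), (258, [24, 25, 26]), (259, [24, 24, 26]), (260, [24, 25, 26]), (261, [30, 31, 33]), (262, [49, 52, 54]), (263, [69, 83, 93]), (264, [91, 125, 150]), (265, [104, 153, 190]), (266, [106, 157, 195]), (267, [98, 144, 178]), (268, [85, 112, 131]), (269, [84, 92, 92]), (270, [107, 113, 108]), (271, [130, 141, 138]), (272, [146, 172, 182]), (273, [160, 205, 228]), (274, [161, 209, 230]), (275, [155, 201, 224])]
w8 [(196, [100, 107, 165]), (197, [101, 108, 166]), (198, [100, 106, 166]), (199, [100, 106, 166]), (200, [100, 107, 167]), (201, [100, 108, 167]), (202, [102, 110, 169]), (203, [92, 99, 153]), (204, [48, 52, 78]), (205, [22, 23, 22]), (206, [23, 23, 23]), (207, [35, 35, 37]), (208, [55, 57, 60]), (209, [69, 71, 75]), (210, [57, 60, 63]), (211, [34, 35, 37]), (212, [23, 24, 25]), (213, [24, 25, 26]), (214, [24, 25, 26]), (215, [42, 44, 46]), (216, [65, 69, 73]), (217, [67, 78, 86]), (218, [82, 114, 139]), (219, [103, 153, 191]), (220, [108, 160, 199]), (221, [107, 159, 197]), (222, [107, 159, 198]), (223, [97, 144, 178]), (224, [72, 90, 102]), (225, [77, 79, 75]), (226, [100, 105, 102]), (227, [122, 130, 127]), (228, [135, 144, 141]), (229, [143, 153, 150]), (230, [144, 155, 151]), (231, [144, 156, 152]), (232, [143, 155, 152]), (233, [143, 155, 153]), (234, [144, 156, 155]), (235, [145, 157, 156])]
```

Run:
```python
from h import *
a,b=load("w5"),load("w8")
for n,ra,rb in(("bottom",249,204),("facetop",261.7,215),("tan0",263.3,217.5),("tan1",268,223.8)):
    zs=np.arange(0,.12,.002); d=[back(a,(230,ra),z)[0][1]-back(b,(300,rb),z)[0][1] for z in zs]
    i=int(np.argmin(np.abs(d))); print(n,"z",zs[i],"y",back(b,(300,rb),zs[i])[0][1].round(4),d[i].round(4), [ (z,back(b,(300,rb),z)[0][1].round(4)) for z in(0,.06,.07,.08)])
```

```text
bottom z 0.008 y 0.0299 0.0001 [(0, np.float64(0.0276)), (0.06, np.float64(0.0451)), (0.07, np.float64(0.048)), (0.08, np.float64(0.0509))]
facetop z 0.056 y 0.0296 -0.0001 [(0, np.float64(0.0111)), (0.06, np.float64(0.0309)), (0.07, np.float64(0.0343)), (0.08, np.float64(0.0376))]
tan0 z 0.054 y 0.0257 -0.0001 [(0, np.float64(0.0073)), (0.06, np.float64(0.0277)), (0.07, np.float64(0.0311)), (0.08, np.float64(0.0345))]
tan1 z 0.056 y 0.018 0.0001 [(0, np.float64(-0.0024)), (0.06, np.float64(0.0194)), (0.07, np.float64(0.0231)), (0.08, np.float64(0.0267))]
```

Run:
```python
from h import *
pick(.644,.118,.003,-172.2,pre=.5,f=25,lift=.22)
place(.415,-.316,.009,-171,hi=.22,op=.4)
env.goto([.35,-.30,.28],[180,0,180])
c=look("w9",["spanner_mid","nest_spanner"]); rect(c,"spanner_mid",.012)
print(env.read_state()["clock"])
cv2.imwrite("pics/w9c.png",cv2.resize(c["image"][:280,150:430],None,fx=2,fy=2))
```

```text
down hit False [0.6446 0.1182 0.0039]
grip 0.16 24.999409317970276
lifted 0.155 24.998811185359955
placed hit True [ 0.4143 -0.3157  0.009 ] [-0.8  1.1  5.4]
spanner_mid [(0.7, [0.413, -0.316, 0.012], [272.0, 215.0])]
nest_spanner [(0.8, [0.412, -0.31, 0.004], [276.0, 213.0])]
spanner_mid z 0.012 (cx,cy,long,short,yaw_long) [(0.56, 415, -317, 105, 32, 8.2)]
63.8417
```

View pics/w9c.png

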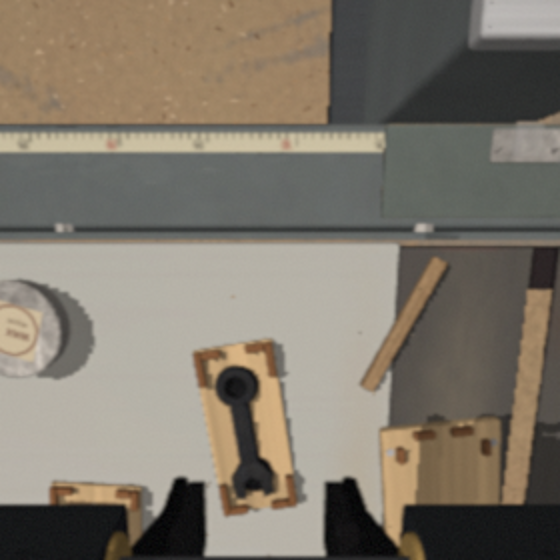

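Run:
```python
from h import *
pick(.386,.221,.023,-90,pre=1.0,f=20,lift=.2)
place(.651,.241,.0285,-42,hi=.2,op=.75)
env.goto([.58,.2,.26],[180,0,180])
c=look("w10",["tin_mid","nest_tin"])
env.goto([.40,-.10,.40],[180,0,90])
env.goto([.25,-.45,.3],[180,0,180])
s=look("s10",["clamp","long_block_mid","square_block_mid","spanner_mid","tin_mid"],"scene")
print(env.read_state()["clock"])
cv2.imwrite("pics/end.png",np.hstack([cv2.resize(c["image"][:300,150:430],(400,428)),cv2.resize(s["image"][150:360,130:390],(400,323))[:323].copy() if 0 else cv2.resize(s["image"][150:390,140:364],(400,428))]))
```

```text
down hit False [0.3864 0.2213 0.0235]
grip 0.505 19.880409143653992
lifted 0.506 19.907148557782648
placed hit True [0.6502 0.2406 0.0288] [-0.8  0.2  4. ]
tin_mid [(0.84, [0.385, 0.112, 0.034], [205.0, 8.0]), (0.73, [0.644, 0.238, 0.054], [312.0, 231.0]), (0.55, [0.443, 0.295, 0.037], [364.0, 64.0])]
nest_tin [(0.78, [0.636, 0.239, 0.009], [310.0, 214.0])]
clamp [(0.67, [0.58, -0.146, 0.066], [278.0, 191.0])]
long_block_mid [(0.71, [0.577, -0.309, 0.027], [311.0, 176.0])]
square_block_mid [(0.55, [0.493, -0.418, 0.037], [351.0, 168.0]), (0.42, [0.638, 0.258, 0.014], [162.0, 274.0])]
spanner_mid [(0.49, [0.419, -0.31, 0.011], [351.0, 199.0])]
tin_mid [(0.95, [0.636, 0.246, 0.052], [164.0, 263.0]), (0.56, [0.351, 0.112, 0.06], [280.0, 286.0]), (0.47, [0.432, 0.303, 0.031], [200.0, 327.0])]
84.5917
```

View pics/end.png

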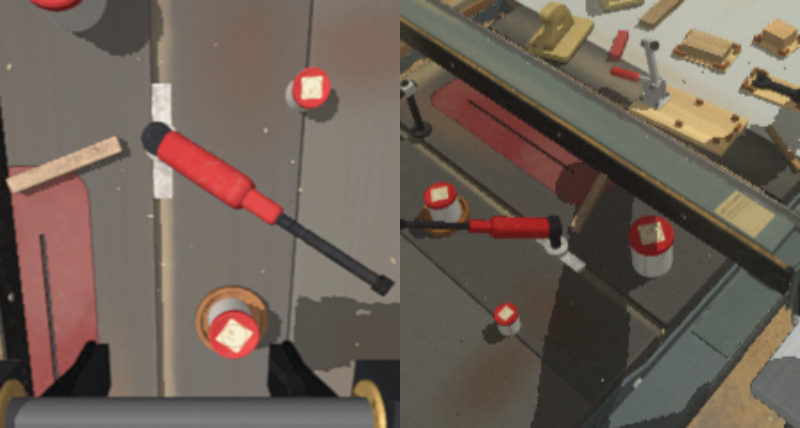

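The pictures show the tin standing upright inside the dish at (232,320), the clamp open with its arm up at (652,45), and the blocks and spanner in their nests at upper right.

```bash
python3 -c "
from workcell import env
print(env.close_job())"
```

```text
the job is handed in; nothing more can be done
None
```

The job is handed in at about 85 s of the 141 s allowed: the clamp is open, and the long block, squarish block, spanner and middle-sized tin each sit in their own nest, as the last camera pictures showed.

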